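# Start the induction hob under the spice pan

### The arm

A 6-joint arm with a two-finger parallel gripper is mounted at the origin on the work surface. World frame = base frame: x ahead of the robot, y to its left, z up, the work surface at z = 0. Lengths are in m, angles in rad, forces in N, time in s.
With the tool pointing down it reaches from about 0.375 to 0.9 m from the base axis. Payload 3.1 kg.
Tool frame: the origin (TCP) lies midway between the tips of the shut fingers; the grasp point (between the pads) lies 19 mm behind it; z points along the fingers, y is the line along which they close (so a half turn about z gives the same grasp; the last joint's range is limited). The gripper opens to 85 mm and grips with 20 to 120 N. Pads are 22 mm wide; open, the fingers measure 114 mm over their backs; the gripper's body (76 mm by 85 mm) begins 54 mm behind the grasp point. The pads swing forward as they close: fully open they stand 13 mm farther back than shut.
Start: joints at [-1.357, 0.527, 1.433, -0, 1.181, -0.178], TCP at [0.239, -0.578, 0.231] pointing down, gripper open.
Joint ranges: [-3.08, 3.08], [-0.75, 2.2], [0.22, 2.44], [-1.43, 4.57], [0, 2.65], [-2.85, 2.85]. Speed limits (rad/s): [2.79, 2.79, 3.14, 3.14, 3.14, 3.14].

### API

Orientations are given as a unit quaternion [x, y, z, w].
In Python, from station import manip gives the robot as it stands. The module is installed in compiled form; this text tells all that it offers.
- The arm moves only by the tool apply_moves, never from a script. Its arguments are lists of equal length, an entry for each row: "claw": the gripper's target within -1 to 1 (fully open at 1, half-way at 0, shut at -1); "travel": the shift along the tool's x, y, z scaled (see below), a list of three; "turn": the turn, a rotation vector about the tool's x, y, z scaled (see below), a list of three. In form: {"claw": [claw, ...], "travel": [[dx, dy, dz], ...], "turn": [[rx, ry, rz], ...]}. A call has 1 to 5 rows; each row is the pose to reach, as a shift and turn from the pose commanded when the call began, along the tool's axes at that moment, turning the shorter way round; what a row does not reach only later rows make up. The controller multiplies each number of a shift by 800 mm and each number of a turn by 180 degrees. A row lasts 1/12 s, in which the tool goes at most 41.7 mm and 7.16 degrees, less where a joint would pass 70% of its speed; a pose out of reach is approached as far as the arm can. A call with a number of a shift or a turn outside -1 to 1 is refused whole. A call with a gripper value outside its range is refused whole. The fingers move at their own pace and stop on an object; "newtons" is the grip in N (left out, the last holds). Time passes only in rows, so rows that repeat a pose let the fingers close. It gives the time, the measured TCP pose, the force, the opening and the grip force at its end, in the units of the state.
- manip.sense(): the state, without advancing time (a new reading comes with each control period).
- manip.snapshot(name): name is "side" or "top" or "wrist"; returns a dict with "pixels" (480x640x3 uint8, red, green, blue), "depth" (480x640 float32, m along the optical axis (not along the pixel's ray), 0 where there is no reading), "intrinsics" (3x3 intrinsics, pixels), "R" (3x3) and "t" (3): a world point X has camera coordinates R X + t. Camera axes: x right, y down, z forward; pixel columns grow to the right and rows downward; lengths in m; the calibration is good to about 2 mm. The wrist camera is an equidistant fisheye: a pixel r from the principal point sees the ray r / f radians off the axis. A picture is of the moment at which its call begins.
- manip.sign_off(): hands the job in; it is judged then, once.
The state is a dict: "t": time; "q": joint angles; "qd": joint speeds; "tau": joint torques, N m; "tcp_pos": TCP position; "tool_rot": TCP orientation; "force": force on the tool from outside, world axes, zero at the start; "ft_torque": the same for the moment, N m; "finger_gap": opening from 0.0 (shut) to 1.0 (fully open); "gripper_force": force on a finger pad.
Only numpy, scipy, OpenCV 4.12 (cv2) and the standard library are available. Lean on these libraries where they do the work, as an engineer would, in place of code of your own. Each camera call takes 0.05 s, during which the arm holds its last target. There are 200 camera calls.

### The job

The pan is on the portable hob, ready for toasting spices: start the hob and turn it up one step by tapping three of its keys, each lightly, with the shut fingertips. Tap on/off first (the big round key at the left end, which stays in), then mode (the long bar beside it, which stays in too), then plus (the round key with the cross at the right end, which springs back up). Press no other key, pick nothing up, and leave the hob, the pan and everything around it where they stand.

Things in the scene. Friction and masses are not known exactly. Their poses are not given: they have to be found in the camera images.
- hob: Portable induction hob, loose, 360 mm deep (own x), 300 wide (own y), 60 high, 2.6 kg. Origin: centre of its footprint, on the counter. Own +x points from the key side to the back; +y is left seen from the robot. The bright key panel is the strip along its front (-x) edge, 56 mm up; on it a row of five dark rubber keys, 148 mm in front of the origin, 56 mm apart, the middle one at y = 0.
- key_power_top (a point): On/off key: the largest round cap, 26 mm across, at the left end of the row. The point is the centre of the cap's top, 11 mm above the panel (67 mm above the counter) when up; it moves with the key. The orientation is that of the hob.
- key_mode_top (a point): Mode key: a long plain bar, 36 mm wide along the row and 16 mm deep, second from the left. The point is the centre of the cap's top, 11 mm above the panel (67 mm above the counter) when up; it moves with the key. The orientation is that of the hob.
- key_timer_top (a point): Timer key: a plain square cap, 18 x 18 mm, in the middle of the row; not asked for. The point is the centre of the cap's top, 11 mm above the panel (67 mm above the counter) when up; it moves with the key. The orientation is that of the hob.
- key_minus_top (a point): Minus key: a round cap 20 mm across with one raised bar on it, fourth from the left; not asked for. The point is the centre of the cap's top, 11 mm above the panel (67 mm above the counter) when up; it moves with the key. The orientation is that of the hob.
- key_plus_top (a point): Plus key: a round cap 20 mm across with a raised cross on it, at the right end of the row. The point is the centre of the cap's top, 11 mm above the panel (67 mm above the counter) when up; it moves with the key. The orientation is that of the hob.
- key_power (a joint): Travel of the on/off key in m, straight down: 0 up, 0.008 at the hard stop; it registers past 0.0015. Latching switch: 2.4 N starts it, 3.6 N at 0.0015, 5 N at 0.003, 9 N at the stop; let go, it stays in (settling at about 0.003 if pressed deeper).
- key_mode (a joint): Travel of the mode key in m, straight down: 0 up, 0.008 at the hard stop; it registers past 0.0015. Latching switch: 2.4 N starts it, 3.6 N at 0.0015, 5 N at 0.003, 9 N at the stop; let go, it stays in (settling at about 0.003 if pressed deeper).
- key_timer (a joint): Travel of the timer key in m, straight down: 0 up, 0.008 at the hard stop; it registers past 0.0015. Sprung: 1.2 N starts it, 2.7 N at 0.0015, 4 N at 0.003, 9 N at the stop; it comes up by itself when let go.
- key_minus (a joint): Travel of the minus key in m, straight down: 0 up, 0.008 at the hard stop; it registers past 0.0015. Sprung: 1.2 N starts it, 2.7 N at 0.0015, 4 N at 0.003, 9 N at the stop; it comes up by itself when let go.
- key_plus (a joint): Travel of the plus key in m, straight down: 0 up, 0.008 at the hard stop; it registers past 0.0015. Sprung: 1.2 N starts it, 2.7 N at 0.0015, 4 N at 0.003, 9 N at the stop; it comes up by itself when let go.
- pan_center (a point): Frying pan standing on the hob's glass, loose, 200 mm across the rim, 42 mm high, its black handle reaching 255 mm out from the pan's centre along own +y, up to 70 mm above the glass. The point is on the pan's axis, 21 mm above the glass.
- shaker_center (a point): Glass pepper shaker with a chrome twist top, loose, 47 mm across and 105 mm high, standing in front of the hob. The point is on its axis half-way up.
- jar_center (a point): Glass spice jar with a steel lid, loose, 45 mm across and 76 mm high, standing in front of the hob. The point is on its axis half-way up.
- scraper_center (a point): Green hard silicone scraper lying flat left of the hob, loose, 235 mm long (own x), 54 mm wide at the blade, 11 mm thick. The point is near mid-length, 5 mm above the counter.
- bowl_center (a point): Speckled stoneware bowl right of the hob, loose, 150 mm across and 64 mm high. The point is on its axis half-way up.
- peel_center (a point): Round perforated aluminium peel lying flat at the right of the counter, loose: disc 260 mm across, 4 mm thick, with a 190 mm handle along own -x. The point is on the handle's metal neck, 150 mm from the disc's centre.
- rack_carousel (a joint): Angle in rad of the revolving three-tier steel spice rack, 196 mm across and 365 mm high, that stands at the left of the counter; it turns easily.

How it is judged:
On the way, in this order (a step that is already met when the one before it is completed fails the run):
1. the on/off key is in (past 1.5 mm) and all other keys are up (value of joint key_power above 0.0015 m and value of joint each of key_mode, key_timer, key_minus, key_plus below 0.001 m), for 0.05 s.
2. the mode key is in too, timer, minus and plus still up (value of joint each of key_power, key_mode above 0.0015 m and value of joint each of key_timer, key_minus, key_plus below 0.001 m), for 0.05 s.
3. the plus key is pressed past 1.5 mm, with on/off and mode in (value of joint each of key_power, key_mode, key_plus above 0.0015 m and value of joint each of key_timer, key_minus below 0.001 m), for 0.05 s.
At the end, for the whole second after the job is handed in: The on/off and mode keys are in (past 1.5 mm), timer, minus and plus are up (under 1 mm), the hob is within 10 mm of where it stood and level, the pan, shaker, jar, scraper, bowl and peel are within 15 mm of where they stood, and the rack is not spinning (all of step 2 and distance of hob from where it was at the start of the episode below 0.01 m and angle between hob's own z axis and vertical below 0.05 rad and distance of each of pan_center, shaker_center, jar_center, scraper_center, bowl_center, peel_center from where it was at the start of the episode below 0.015 m and velocity of joint rack_carousel between -0.25 and 0.25 rad/s); the robot touches nothing.
It fails at once if the timer or minus key is pressed, mode or plus is pressed before on/off is in, or plus before mode is in (value of joint any of key_timer, key_minus above 0.0015 m or (value of joint key_mode above 0.0015 m and not (value of joint key_power above 0.0015 m)) or (value of joint key_plus above 0.0015 m and not (value of joint key_mode above 0.0015 m))).
It fails at once if the fingers press on the hob or a key with more than 20 N (not a light tap) (contact force between the fingers and hob above 20 N).
It fails at once if the hob is shoved more than 10 mm, or tipped or lifted (distance of hob from where it was at the start of the episode above 0.01 m or angle between hob's own z axis and vertical above 0.05 rad).
It fails at once if the pan, shaker, jar, scraper, bowl or peel is shifted or tipped by more than 15 mm, or the pan is lifted off the hob (distance of any of pan_center, shaker_center, jar_center, scraper_center, bowl_center, peel_center from where it was at the start of the episode above 0.015 m or z of pan_center in the frame of hob above 0.088 m).
It fails at once if the spice rack is knocked round (velocity of joint rack_carousel above 0.25 rad/s or velocity of joint rack_carousel below -0.25 rad/s).
It also fails if it takes over 43 s, if anything falls off the work surface, if the arm or the gripper's body presses on something with over 40 N, if the wrist force passes 120 N, or if a joint passes its speed limit or range.

## Working session

There is one attempt and no reset: what is moved stays moved. The work goes in short steps, Python scripts to look and compute and a tool call to move; the robot and the scene stay as the last step left them, time stands still between calls to the robot, and variables do not carry over. Pictures are saved under pics/ and viewed, at most 10 in all, crops included, and the job is handed in when it is done.

Besides the shell and the picture viewer there is one more tool, called after ">>>" in YAML: its name, and indented under it one key for each argument. apply_moves: Moves the arm, as the interface text tells. Shifts and turns lie within -1 to 1; 1 stands for 800 mm of shift or 180 degrees of turn. Its arguments: {"type":"object","properties":{"claw":{"type":"array","items":{"type":"number"}},"travel":{"type":"array","items":{"type":"array","items":{"type":"number"}}},"turn":{"type":"array","items":{"type":"array","items":{"type":"number"}}},"newtons":{"type":"number"}},"required":["claw","travel","turn"]}

```bash
mkdir -p pics; python3 - <<'E'
from station import manip
import cv2,numpy as np
s=manip.sense();print(s['t'],s['tcp_pos'],s['tool_rot'],s['force'])
for n in("top","side"):
    d=manip.snapshot(n);cv2.imwrite(f"pics/{n}0.png",d["pixels"][:,:,::-1]);np.savez(f"{n}0.npz",**d)
    print(n,d["intrinsics"].tolist(),(-d["R"].T@d["t"]).round(3))
E
```

```text
0.0 [ 0.23853996 -0.57692341  0.23034672] [ 9.80869225e-01  1.94664891e-01 -9.59919836e-06 -1.06950534e-03] [ 0.71031074 -0.20294524  0.35597396]
top [[579.6042783581449, 0.0, 314.20689123271467], [0.0, 579.6042783581449, 242.97202415504293], [0.0, 0.0, 1.0]] [ 0.481 -0.019  1.925]
side [[519.0535425124623, 0.0, 328.74777716024244], [0.0, 519.0535425124623, 245.74284584034393], [0.0, 0.0, 1.0]] [0.406 1.28  0.806]
```

View pics/top0.png

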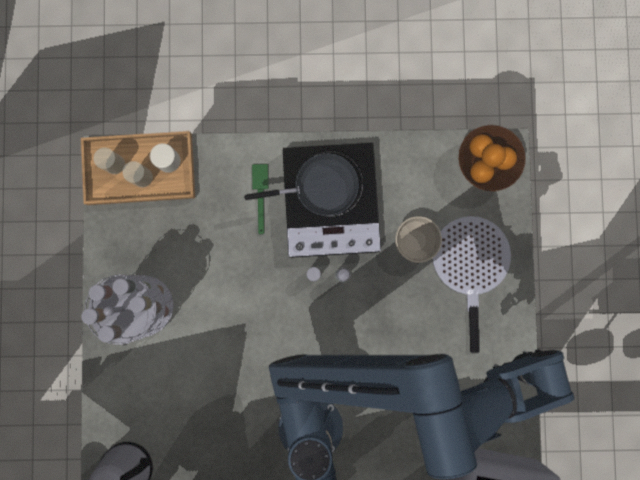

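View pics/side0.png

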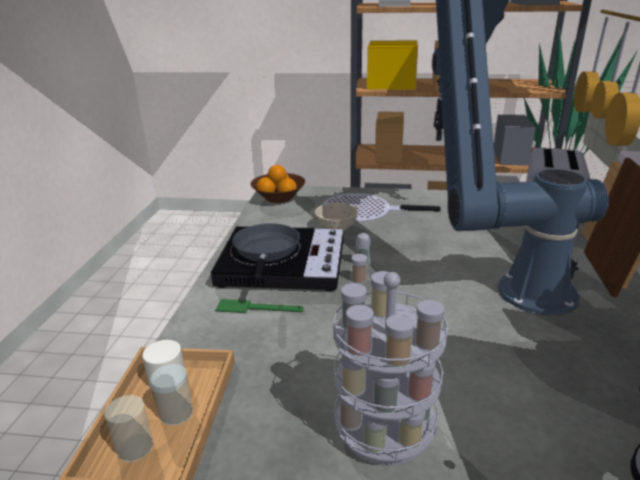

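The top view shows the hob at about columns 284–380 and rows 143–257. Its keys lie along row ~244 at columns ~300–369, with the shaker (313,273) and jar (343,275) in front. The side view shows the panel at (325,253). Next I'll enlarge both panels.

```bash
python3 - <<'E'
import cv2,numpy as np
a=cv2.imread("pics/top0.png")[215:285,280:390];b=cv2.imread("pics/side0.png")[222:292,290:390]
a=cv2.resize(a,None,fx=7,fy=7,interpolation=cv2.INTER_CUBIC)[:, :770]
cv2.imwrite("pics/topc.png",a)
cv2.imwrite("pics/sidec.png",cv2.resize(b,None,fx=8,fy=8,interpolation=cv2.INTER_CUBIC))
E
```

```text
(no output)
```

View pics/topc.png

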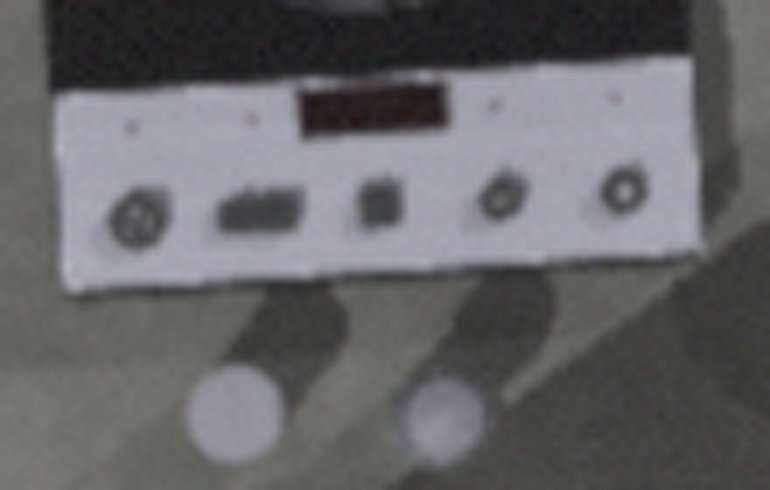

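View pics/sidec.png

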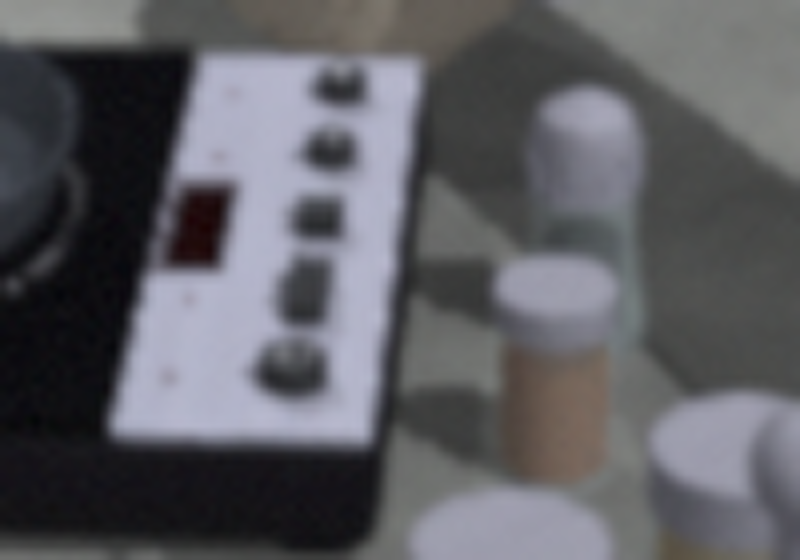

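The enlarged top crop shows the keys at (139,219), (260,210), (381,203), (503,196) and (624,190), with the jar top at (235,413) and the shaker top at (440,420). In the side crop the key tops are near (292,362), (305,288), (317,216), (329,146) and (341,82).

```bash
cat >h.py <<'E'
import numpy as np,cv2
from scipy.spatial.transform import Rotation as Ro
def P(d): return d["intrinsics"]@np.c_[d["R"],d["t"]]
def onplane(d,px,z):
    px=np.atleast_2d(px).astype(float);r=np.c_[px,np.ones(len(px))]@np.linalg.inv(d["intrinsics"]).T@d["R"]
    c=-d["R"].T@d["t"];return c+r*((z-c[2])/r[:,2:])
E
python3 - <<'E'
from h import *
T=np.load("top0.npz");S=np.load("side0.npz")
t=np.array([[139,219],[260,210],[381,203],[503,196],[624,190]])
s=np.array([[292,362],[305,288],[317,216],[329,146],[341,82]])
t=[280,215]+(t+.5)/7-.5; s=[290,222]+(s+.5)/8-.5
X=cv2.triangulatePoints(P(T),P(S),t.T.copy(),s.T.copy());X=(X[:3]/X[3]).T
print("tri",X.round(4).tolist())
K=onplane(T,t,.067);print("top z=.067",K.round(4).tolist());print("side",onplane(S,s,.067).round(4).tolist())
i=np.arange(5)-2
for nm,Q in(("top",K),("tri",X)):
    px,py=np.polyfit(i,Q[:,0],1),np.polyfit(i,Q[:,1],1);print(nm,"step mm",np.hypot(px[0],py[0])*1e3,"yaw",np.degrees(np.arctan2(px[0],-py[0])),"mid",px[1],py[1])
for n,p,z in(("jar",(235,413),.076),("shaker",(440,420),.105)):
    print(n,onplane(T,[280,215]+(np.array(p)+.5)/7-.5,z).round(4))
# depth check on panel
for d,uv in((T,t),(S,s)):
    for u,v in uv:
        z=np.median(d["depth"][int(round(v))-0:int(round(v))+1,int(round(u)):int(round(u))+1]);x=np.linalg.inv(d["intrinsics"])@[u,v,1]*z;print((d["R"].T@(x-d["t"])).round(4),end=" ")
    print()
from station import manip
s=manip.sense();print(Ro.from_quat(s["tool_rot"]).as_matrix().round(4).tolist())
E
```

```text
tri [[0.5872, 0.025, 0.0651], [0.5903, -0.0306, 0.0638], [0.5927, -0.0863, 0.0637], [0.5951, -0.1424, 0.0644], [0.597, -0.198, 0.0645]]
top z=.067 [[0.5873, 0.025, 0.067], [0.5905, -0.0306, 0.067], [0.5928, -0.0861, 0.067], [0.5951, -0.1422, 0.067], [0.597, -0.1978, 0.067]]
side [[0.5866, 0.0282, 0.067], [0.5889, -0.025, 0.067], [0.5916, -0.0802, 0.067], [0.5942, -0.1374, 0.067], [0.5963, -0.193, 0.067]]
top step mm 55.76814684459983 yaw 2.4643938027608745 mid 0.5925330335772563 -0.08632582883818857
tri step mm 55.838071155829766 yaw 2.5060891043519455 mid 0.5924706792118598 -0.08645052946508157
jar [[ 0.4976 -0.0176  0.076 ]]
shaker [[ 0.4927 -0.1094  0.105 ]]
[0.5873 0.025  0.0671] [ 0.5906 -0.0306  0.0657] [ 0.593  -0.0862  0.0646] [ 0.5951 -0.1422  0.0666] [ 0.5966 -0.1972  0.0731] 
[0.5862 0.0313 0.0688] [ 0.5876 -0.0155  0.0724] [ 0.5904 -0.0716  0.0717] [ 0.5928 -0.1268  0.0725] [ 0.5955 -0.1865  0.0703] 
[[0.9242, 0.3819, -0.0004], [0.3819, -0.9242, 0.0019], [0.0003, -0.0019, -1.0]]
```

Both views agree to within 2–3 mm: on/off is at about (0.587, 0.025), mode at (0.590, -0.031) and plus at (0.597, -0.198), with the tops near z 0.066. I'll fly over at the current height and shut the fingers on the way.

>>> apply_moves:
  claw: [-1,-1,-1,-1,-1]
  newtons: 20
  travel:
    - [0.04,-0.03,0]
    - [0.08,-0.061,0]
    - [0.119,-0.091,0]
    - [0.159,-0.122,0]
    - [0.198,-0.152,0]
  turn:
    - [0,0,0]
    - [0,0,0]
    - [0,0,0]
    - [0,0,0]
    - [0,0,0]

```text
t: 0.52
tcp_pos: [0.339, -0.4027, 0.2309]
tool_rot: [0.981, 0.194, -0.0, -0.001]
force: [0.8, 0.6, 0.3]
finger_gap: 0.301
gripper_force: 0.0
```

>>> apply_moves:
  claw: [-1,-1,-1,-1,-1]
  travel:
    - [0.04,-0.03,0]
    - [0.08,-0.061,0]
    - [0.119,-0.091,0]
    - [0.159,-0.122,0]
    - [0.198,-0.152,0]
  turn:
    - [0,0,0]
    - [0,0,0]
    - [0,0,0]
    - [0,0,0]
    - [0,0,0]

```text
t: 0.93
tcp_pos: [0.439, -0.2298, 0.2311]
tool_rot: [0.981, 0.195, -0.0, -0.0]
force: [1.2, -0.5, -0.6]
finger_gap: 0.002
gripper_force: 0.0
```

>>> apply_moves:
  claw: [-1,-1,-1,-1,-1]
  travel:
    - [0.04,-0.03,0]
    - [0.08,-0.061,0]
    - [0.119,-0.091,0]
    - [0.159,-0.122,0]
    - [0.198,-0.152,0]
  turn:
    - [0,0,0]
    - [0,0,0]
    - [0,0,0]
    - [0,0,0]
    - [0,0,0]

```text
t: 1.35
tcp_pos: [0.5389, -0.0568, 0.231]
tool_rot: [0.981, 0.195, -0.0, -0.0]
force: [0.5, -0.2, 0.5]
finger_gap: 0.001
gripper_force: 0.0
```

>>> apply_moves:
  claw: [-1,-1,-1,-1,-1]
  travel:
    - [0.04,-0.03,0]
    - [0.08,-0.06,0]
    - [0.095,-0.0715,0.02]
    - [0.095,-0.0715,0.07]
    - [0.095,-0.0715,0.12]
  turn:
    - [0,0,0]
    - [0,0,0]
    - [0,0,0]
    - [0,0,0]
    - [0,0,0]

```text
t: 1.77
tcp_pos: [0.5891, 0.0245, 0.1357]
tool_rot: [0.981, 0.196, 0.003, 0.001]
force: [-0.1, -0.1, 0.0]
finger_gap: -0.004
gripper_force: 0.0
```

>>> apply_moves:
  claw: [-1,-1,-1]
  travel:
    - [0,0,0.03]
    - [0,0,0.05]
    - [0,0,0.05]
  turn:
    - [0,0,0]
    - [0,0,0]
    - [0,0,0]

```text
t: 2.02
tcp_pos: [0.5836, 0.0235, 0.091]
tool_rot: [0.981, 0.195, -0.004, -0.002]
force: [-0.7, 0.5, -0.6]
finger_gap: 0.002
gripper_force: 0.0
```

```bash
python3 - <<'E'
from station import manip
import cv2,numpy as np
s=manip.sense();print(s['t'],s['tcp_pos'],s['tool_rot'],s['force'])
a=manip.snapshot("top")["pixels"][:,:,::-1];b=manip.snapshot("side")["pixels"][:,:,::-1]
z=lambda m:cv2.resize(m,(400,400),interpolation=cv2.INTER_CUBIC)
cv2.imwrite("pics/p1.png",np.hstack([z(a[190:290,290:390]),z(b[205:285,300:380])]))
E
```

```text
2.0167 [0.5836346  0.02346201 0.09101511] [ 0.98084828  0.19471665 -0.00442042 -0.0015905 ] [-0.69985912  0.4692563  -0.59749678]
```

View pics/p1.png

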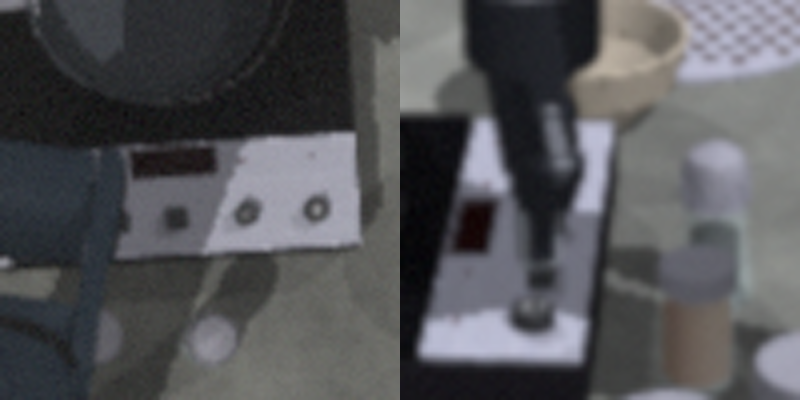

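The side crop shows the shut fingertips at about (540,265), right above the on/off cap at (532,312), and nothing has shifted. Next I approach to just above the cap.

>>> apply_moves:
  claw: [-1,-1,-1,-1]
  travel:
    - [0,0,0.01]
    - [0,0,0.02]
    - [0,0,0.024]
    - [0,0,0.024]
  turn:
    - [0,0,0]
    - [0,0,0]
    - [0,0,0]
    - [0,0,0]

```text
t: 2.45
tcp_pos: [0.5866, 0.0229, 0.0758]
tool_rot: [0.981, 0.195, -0.0, -0.0]
force: [-0.2, -0.4, 0.6]
finger_gap: 0.0
gripper_force: 0.0
```

>>> apply_moves:
  claw: [-1,-1,-1,-1]
  travel:
    - [0,0,0.001]
    - [0,0,0.002]
    - [0,0,0.002]
    - [0,0,0.002]
  turn:
    - [0,0,0]
    - [0,0,0]
    - [0,0,0]
    - [0,0,0]

```text
t: 2.78
tcp_pos: [0.5871, 0.0229, 0.0748]
tool_rot: [0.981, 0.195, 0.0, 0.0]
force: [-0.0, -0.1, -0.7]
finger_gap: 0.003
gripper_force: 0.0
```

>>> apply_moves:
  claw: [-1,-1,-1,-1,-1]
  travel:
    - [0.001,-0.0023,0.004]
    - [0.001,-0.0023,0.006]
    - [0.001,-0.0023,0.007]
    - [0.001,-0.0023,0.008]
    - [0.001,-0.0023,0.008]
  turn:
    - [0,0,0]
    - [0,0,0]
    - [0,0,0]
    - [0,0,0]
    - [0,0,0]

```text
t: 3.2
tcp_pos: [0.5869, 0.0249, 0.0678]
tool_rot: [0.981, 0.195, -0.0, -0.0]
force: [0.7, -0.4, -0.8]
finger_gap: 0.004
gripper_force: 0.0
```

>>> apply_moves:
  claw: [-1,-1,-1,-1]
  travel:
    - [0,0,0.001]
    - [0,0,0.002]
    - [0,0,0.002]
    - [0,0,0.002]
  turn:
    - [0,0,0]
    - [0,0,0]
    - [0,0,0]
    - [0,0,0]

```text
t: 3.53
tcp_pos: [0.5871, 0.0249, 0.0666]
tool_rot: [0.981, 0.195, 0.0, 0.0]
force: [-0.9, 0.0, 0.9]
finger_gap: -0.006
gripper_force: 0.3
```

>>> apply_moves:
  claw: [-1,-1,-1,-1]
  travel:
    - [0,0,0.001]
    - [0,0,0.002]
    - [0,0,0.002]
    - [0,0,0.002]
  turn:
    - [0,0,0]
    - [0,0,0]
    - [0,0,0]
    - [0,0,0]

```text
t: 3.87
tcp_pos: [0.5871, 0.0249, 0.0651]
tool_rot: [0.981, 0.195, 0.0, 0.0]
force: [-0.6, -0.3, 3.0]
finger_gap: -0.002
gripper_force: 1.7
```

>>> apply_moves:
  claw: [-1,-1,-1]
  travel:
    - [0,0,0.001]
    - [0,0,0.001]
    - [0,0,0.001]
  turn:
    - [0,0,0]
    - [0,0,0]
    - [0,0,0]

```text
t: 4.12
tcp_pos: [0.5871, 0.0249, 0.0643]
tool_rot: [0.981, 0.195, 0.0, 0.0]
force: [-0.7, 0.1, 4.0]
finger_gap: 0.001
gripper_force: 2.1
```

>>> apply_moves:
  claw: [-1,-1,-1,-1]
  travel:
    - [0,0,0.001]
    - [0,0,0.002]
    - [0,0,0.002]
    - [0,0,0.002]
  turn:
    - [0,0,0]
    - [0,0,0]
    - [0,0,0]
    - [0,0,0]

```text
t: 4.45
tcp_pos: [0.5871, 0.0249, 0.0626]
tool_rot: [0.981, 0.195, 0.0, 0.0]
force: [0.1, -0.5, 4.9]
finger_gap: -0.001
gripper_force: 2.3
```

Contact came at z ≈ 0.0665, and with 4.9 N at about 3.5–4 mm the on/off key is in. Next I lift, move over mode, and come down to just above it.

>>> apply_moves:
  claw: [-1,-1,-1,-1,-1]
  travel:
    - [0,0,-0.015]
    - [0,0,-0.03]
    - [-0.0114,0.0329,-0.03]
    - [-0.0228,0.0658,-0.03]
    - [-0.0228,0.0658,-0.03]
  turn:
    - [0,0,0]
    - [0,0,0]
    - [0,0,0]
    - [0,0,0]
    - [0,0,0]

```text
t: 4.87
tcp_pos: [0.5922, -0.035, 0.088]
tool_rot: [0.981, 0.193, 0.002, 0.002]
force: [1.0, -0.1, 0.7]
finger_gap: 0.002
gripper_force: 0.0
```

>>> apply_moves:
  claw: [-1,-1,-1,-1,-1]
  travel:
    - [0,0,0.01]
    - [0,0,0.018]
    - [0,0,0.02]
    - [0,0,0.02]
    - [0,0,0.02]
  turn:
    - [0,0,0]
    - [0,0,0]
    - [0,0,0]
    - [0,0,0]
    - [0,0,0]

```text
t: 5.28
tcp_pos: [0.5898, -0.0298, 0.07]
tool_rot: [0.981, 0.195, -0.001, -0.0]
force: [-0.4, -1.2, 1.0]
finger_gap: 0.001
gripper_force: 0.0
```

```bash
python3 - <<'E'
from station import manip
import cv2,numpy as np
s=manip.sense();print(s['t'],s['tcp_pos'],s['force'])
b=manip.snapshot("side")["pixels"][:,:,::-1]
cv2.imwrite("pics/p2.png",cv2.resize(b[205:285,300:380],(560,560),interpolation=cv2.INTER_CUBIC))
E
```

```text
5.2833 [ 0.58975136 -0.02976754  0.07000974] [-0.41219781 -1.23068687  1.00714684]
```

View pics/p2.png

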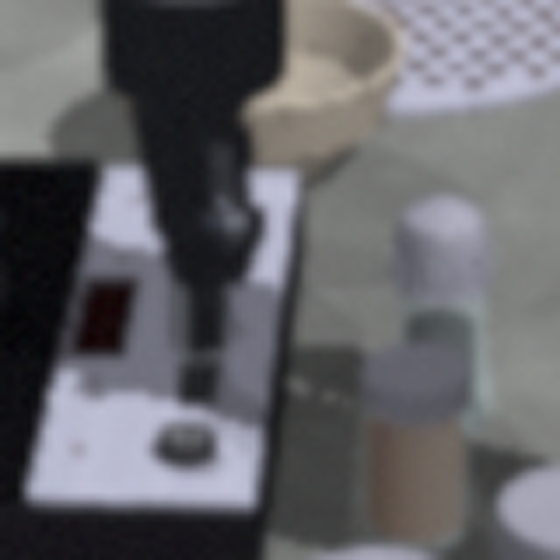

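The crop shows the fingertips over the mode bar at (200,370). The on/off key at (187,442) sits lower than before, so it is in. Now I press mode.

>>> apply_moves:
  claw: [-1,-1,-1,-1,-1]
  travel:
    - [0,0,0.001]
    - [0,0,0.002]
    - [0,0,0.003]
    - [0,0,0.004]
    - [0,0,0.004]
  turn:
    - [0,0,0]
    - [0,0,0]
    - [0,0,0]
    - [0,0,0]
    - [0,0,0]

```text
t: 5.75
tcp_pos: [0.5902, -0.0307, 0.0672]
tool_rot: [0.981, 0.195, -0.0, -0.0]
force: [0.5, -0.1, 0.0]
finger_gap: 0.0
gripper_force: 0.0
```

>>> apply_moves:
  claw: [-1,-1,-1,-1,-1]
  travel:
    - [0,0,0.001]
    - [0,0,0.002]
    - [0,0,0.003]
    - [0,0,0.003]
    - [0,0,0.003]
  turn:
    - [0,0,0]
    - [0,0,0]
    - [0,0,0]
    - [0,0,0]
    - [0,0,0]

```text
t: 6.17
tcp_pos: [0.5902, -0.0307, 0.0651]
tool_rot: [0.981, 0.195, 0.0, 0.0]
force: [-0.1, -0.2, 3.7]
finger_gap: 0.006
gripper_force: 1.7
```

>>> apply_moves:
  claw: [-1,-1,-1,-1,-1]
  travel:
    - [0,0,0.001]
    - [0,0,0.002]
    - [0,0,0.003]
    - [0,0,0.003]
    - [0,0,0.003]
  turn:
    - [0,0,0]
    - [0,0,0]
    - [0,0,0]
    - [0,0,0]
    - [0,0,0]

```text
t: 6.58
tcp_pos: [0.5903, -0.0308, 0.0626]
tool_rot: [0.981, 0.195, 0.0, 0.0]
force: [-1.8, -0.8, 5.0]
finger_gap: -0.002
gripper_force: 2.4
```

Mode is in (5.0 N at ~3.5 mm). I lift and travel over to plus.

>>> apply_moves:
  claw: [-1,-1,-1,-1,-1]
  travel:
    - [0,0,-0.02]
    - [0,0,-0.04]
    - [-0.016,0.045,-0.04]
    - [-0.032,0.09,-0.04]
    - [-0.048,0.135,-0.04]
  turn:
    - [0,0,0]
    - [0,0,0]
    - [0,0,0]
    - [0,0,0]
    - [0,0,0]

```text
t: 7.0
tcp_pos: [0.5964, -0.1458, 0.0945]
tool_rot: [0.981, 0.196, 0.0, 0.0]
force: [0.2, -0.2, -0.3]
finger_gap: 0.003
gripper_force: 0.0
```

>>> apply_moves:
  claw: [-1,-1,-1,-1]
  travel:
    - [-0.015,0.04,0]
    - [-0.0241,0.0614,0]
    - [-0.0241,0.0614,0]
    - [-0.0241,0.0614,0]
  turn:
    - [0,0,0]
    - [0,0,0]
    - [0,0,0]
    - [0,0,0]

```text
t: 7.33
tcp_pos: [0.5966, -0.1991, 0.0938]
tool_rot: [0.981, 0.193, -0.0, -0.0]
force: [0.5, 1.2, -1.3]
finger_gap: -0.003
gripper_force: 0.0
```

>>> apply_moves:
  claw: [-1,-1,-1,-1,-1]
  travel:
    - [0,0,0.014]
    - [0,0,0.024]
    - [0,0,0.028]
    - [0,0,0.028]
    - [0,0,0.028]
  turn:
    - [0,0,0]
    - [0,0,0]
    - [0,0,0]
    - [0,0,0]
    - [0,0,0]

```text
t: 7.75
tcp_pos: [0.5966, -0.1968, 0.0714]
tool_rot: [0.981, 0.195, -0.001, -0.001]
force: [0.0, 1.0, 0.6]
finger_gap: -0.002
gripper_force: 0.0
```

```bash
python3 - <<'E'
from station import manip
import cv2,numpy as np
s=manip.sense();print(s['t'],s['tcp_pos'],s['force'])
b=manip.snapshot("side")["pixels"][:,:,::-1]
cv2.imwrite("pics/p3.png",cv2.resize(b[205:285,300:380],(560,560),interpolation=cv2.INTER_CUBIC))
E
```

```text
7.75 [ 0.59664909 -0.19675745  0.07135618] [0.04815991 1.0453937  0.62458411]
```

View pics/p3.png

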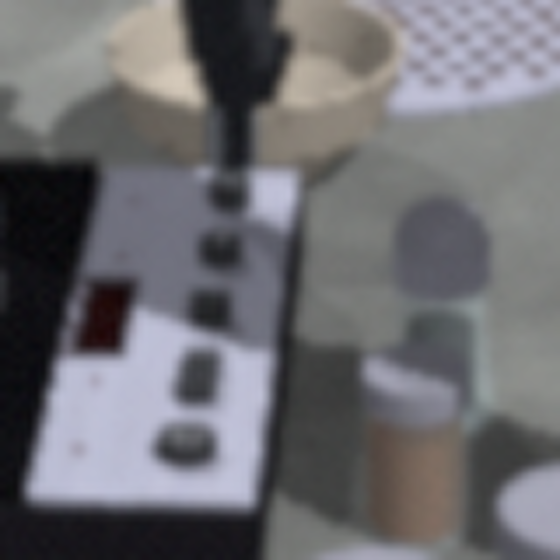

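The fingertips are above plus at (228,190), and the mode (197,375) and on/off (187,442) keys are both in. Now I press plus.

>>> apply_moves:
  claw: [-1,-1,-1,-1,-1]
  travel:
    - [0,0,0.001]
    - [0,0,0.002]
    - [0,0,0.003]
    - [0,0,0.004]
    - [0,0,0.004]
  turn:
    - [0,0,0]
    - [0,0,0]
    - [0,0,0]
    - [0,0,0]
    - [0,0,0]

```text
t: 8.22
tcp_pos: [0.5969, -0.198, 0.0689]
tool_rot: [0.981, 0.195, -0.0, -0.0]
force: [0.1, -1.5, -1.1]
finger_gap: 0.001
gripper_force: 0.0
```

>>> apply_moves:
  claw: [-1,-1,-1,-1,-1]
  travel:
    - [0,0,0.001]
    - [0,0,0.002]
    - [0,0,0.003]
    - [0,0,0.003]
    - [0,0,0.003]
  turn:
    - [0,0,0]
    - [0,0,0]
    - [0,0,0]
    - [0,0,0]
    - [0,0,0]

```text
t: 8.63
tcp_pos: [0.597, -0.198, 0.0667]
tool_rot: [0.981, 0.195, 0.0, 0.0]
force: [-1.0, -0.1, 1.1]
finger_gap: -0.0
gripper_force: 0.8
```

>>> apply_moves:
  claw: [-1,-1,-1,-1,-1]
  travel:
    - [0,0,0.001]
    - [0,0,0.002]
    - [0,0,0.003]
    - [0,0,0.004]
    - [0,0,0.004]
  turn:
    - [0,0,0]
    - [0,0,0]
    - [0,0,0]
    - [0,0,0]
    - [0,0,0]

```text
t: 9.05
tcp_pos: [0.597, -0.198, 0.0635]
tool_rot: [0.981, 0.195, 0.0, 0.0]
force: [-1.9, 0.6, 4.3]
finger_gap: -0.001
gripper_force: 2.3
```

>>> apply_moves:
  claw: [-1,-1,-1]
  travel:
    - [0,0,0.001]
    - [0,0,0.001]
    - [0,0,0.001]
  turn:
    - [0,0,0]
    - [0,0,0]
    - [0,0,0]

```text
t: 9.3
tcp_pos: [0.597, -0.198, 0.0627]
tool_rot: [0.981, 0.195, 0.0, 0.0]
force: [-0.6, -0.6, 5.2]
finger_gap: -0.001
gripper_force: 2.6
```

Plus is pressed (5.2 N, >3 mm). Now I lift clear and check.

>>> apply_moves:
  claw: [-1,-1,-1,-1,-1]
  travel:
    - [0,0,-0.02]
    - [0,0,-0.06]
    - [0,0,-0.11]
    - [0,0,-0.15]
    - [0,0,-0.18]
  turn:
    - [0,0,0]
    - [0,0,0]
    - [0,0,0]
    - [0,0,0]
    - [0,0,0]

```text
t: 9.72
tcp_pos: [0.5979, -0.1983, 0.209]
tool_rot: [0.981, 0.195, 0.001, 0.001]
force: [0.5, -0.3, -1.1]
finger_gap: -0.0
gripper_force: 0.0
```

>>> apply_moves:
  claw: [-1,-1,-1,-1,-1]
  travel:
    - [0,0,0]
    - [0,0,0]
    - [0,0,0]
    - [0,0,0]
    - [0,0,0]
  turn:
    - [0,0,0]
    - [0,0,0]
    - [0,0,0]
    - [0,0,0]
    - [0,0,0]

```text
t: 10.13
tcp_pos: [0.5959, -0.1974, 0.2044]
tool_rot: [0.981, 0.195, -0.002, -0.001]
force: [-0.5, -0.2, 0.0]
finger_gap: 0.001
gripper_force: 0.0
```

```bash
python3 - <<'E'
from station import manip
import cv2,numpy as np
s=manip.sense();print(s['t'],s['tcp_pos'],s['force'])
b=manip.snapshot("side")["pixels"][:,:,::-1]
a=cv2.imread("pics/side0.png")
z=lambda m:cv2.resize(m[205:305,210:390],(720,300),interpolation=cv2.INTER_CUBIC)
cv2.imwrite("pics/p4.png",np.vstack([z(a),z(b)]))
E
```

```text
10.1333 [ 0.59592655 -0.19740824  0.20436799] [-0.49685529 -0.15585131  0.03277005]
```

View pics/p4.png

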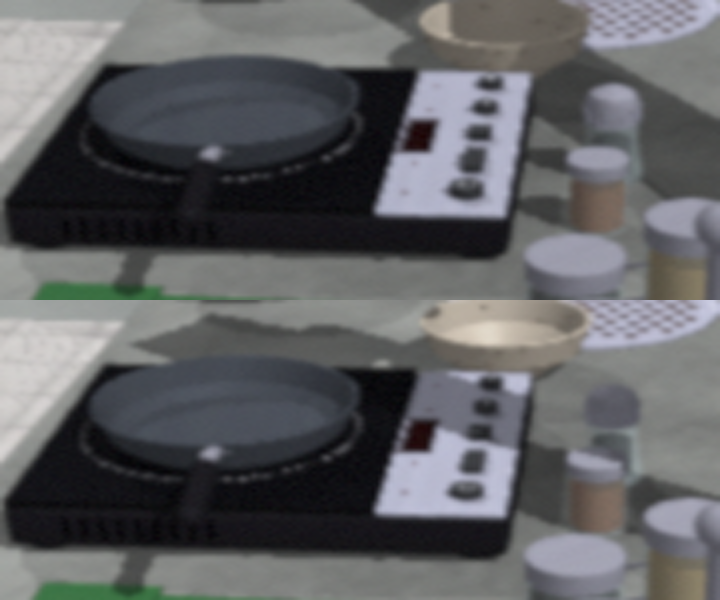

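The before and after views match: the hob, pan, shaker, jar and bowl have not moved. On/off (465,490) and mode (473,463) are lower, and plus (490,384) is back up.

```bash
python3 -c "
from station import manip
print(manip.sign_off())"
```

```text
the job is handed in; nothing more can be done
None
```

I tapped on/off, mode and plus in that order, each with about 5 N. On/off and mode stayed in, plus sprang back up, nothing visibly moved, and the job is handed in (about 10 s of the 43 s used; no verdict was returned).

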